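# Close the change box and cap its stud

### The job

Close up the change box: first push its open drawer fully home until it seats at its catch, then pick up the ribbed snap cap and press it straight down onto the stud on top of the box until it clicks and sits down on the box. Keep hold of the cap and keep pressing it firmly down after the click: finish like that, without letting go. Leave the other things on the counter where they stand.

Things in the scene. Friction and masses are not known exactly. Their poses are not given: they have to be found in the camera images.
- change_box: Grey metal change box fixed to the counter: 150 mm deep (its x), 124 mm wide (its y), 70 mm tall. Origin at the centre of its underside; its own -x is the side where its drawer slides out, roughly towards the robot; z up.
- drawer (a joint): How far the box's one drawer is out, in m: 0 = home (front panel flush with the box front), up to 0.10. It slides along the box's own x with about 1.5 N of drag; in the last 10 mm it climbs over a sprung detent (about 7 N peak) and then snaps the last 4 mm home against its stop.
- drawer_front (a point): Point on the outer face of the drawer's flat, handle-less front panel (112 mm wide, from 6 to 64 mm above the counter), in the middle of its width, 40 mm above the counter; it moves with the drawer. Axes as the box's: pushing towards +x closes it.
- stud_base (a point): Where the axis of the upright steel stud meets the box's flat top, 70 mm above the counter. Axes as the box's. The stud is 18 mm in diameter and 26 mm tall with a rounded tip; four small sprung balls stand 3.5 mm proud of its side, 16 mm above the box top.
- stud_tip (a point): Centre of the stud's tip, 26 mm above the box top.
- cap_center (a point): Centre of the loose grey ribbed snap cap, half-way up, 23 mm above its open end; it stands open end down on the counter. 46 mm tall, about 50 g. Upper part (9 to 46 mm above its open end): a cylinder 37 mm in diameter, grip it there; the bottom 8 mm is a flared skirt 46 mm in diameter. Inside: a 21 mm bore from 3 to 8 mm above the lower edge, a wider cavity above it.
- stud_cap: The same cap: origin at the centre of its open end, z up through its closed top. Pushed straight down over the stud it meets the balls 18 mm before home; the push peaks at about 10 N, falls away, and from 8 mm before home the balls snap it down; home, its skirt stands on the box top, so this origin lies on stud_base.
- till_roll_at (a point): Bystander, not part of the job: plain white paper roll standing on end, 53 mm across, 57 mm tall. The point is the centre of its underside.
- espresso_cup_at (a point): Bystander, not part of the job: small handled espresso cup, 60 mm across, 56 mm tall. The point is the centre of its underside.
- cup_lid_at (a point): Bystander, not part of the job: flat drinking-cup lid, 85 mm across, 16 mm tall. The point is the centre of its underside.
- date_stamp_at (a point): Bystander, not part of the job: hand stamp with upright handle, 24x45 mm, 69 mm tall. The point is the centre of its underside.
Not all that is in view belongs to the job. What is shaped like the stud_cap but purple or red is not meant.

How it is judged:
By the outcome, as a careful person would: the job done as asked, in the order asked, and still so for the second after the job is handed in, while the arm keeps its last pose, push and grip.
It also fails if it takes over 58 s, if anything falls off the work surface, if the arm or the gripper's body presses on something with over 40 N, if the wrist force passes 120 N, or if a joint passes its speed limit or range.

### The arm

A 6-joint arm with a two-finger parallel gripper is mounted at the origin on a cart in front of the work surface, level with it; the furniture and walls round the work are solid. World frame = base frame: x ahead of the robot, y to its left, z up, the work surface at z = 0. Lengths are in m, angles in rad, forces in N, time in s.
With the tool pointing down it reaches from about 0.25 to 0.775 m from the base axis. Payload 4 kg.
Tool frame: the origin (TCP) lies midway between the tips of the shut fingers; the grasp point (between the pads) lies 19 mm behind it (robot.tcp_to_grasp is the distance from the TCP to the grasp point, in m); z points along the fingers, y is the line along which they close (so a half turn about z gives the same grasp; the last joint's range is limited). The gripper opens to 94 mm and grips with 3 to 60 N. Pads are 16 mm wide; open, the fingers measure 119 mm over their backs; the gripper's body (75 mm by 177 mm) begins 78 mm behind the grasp point.
Start: joints at [-1.257, 0.087, 1.371, -0, 1.684, -0.103], TCP at [0.223, -0.503, 0.206] pointing down, gripper open.
Joint ranges: [-3.1, 3.1], [-0.76, 2.03], [0.27, 2.55], [-1.08, 4.22], [0.17, 2.65], [-2.57, 2.57]. Speed limits (rad/s): [2.79, 2.79, 3.14, 3.14, 3.14, 3.14].

### API

Orientations are given as [roll, pitch, yaw] about the fixed x, y, z axes, in that order (R = Rz(yaw) Ry(pitch) Rx(roll)).
In Python, from bench import robot, viewer gives the robot as it stands. The module is installed in compiled form; this text tells all that it offers.
- The arm moves only by the shell command python3 -m handwheel 'ROWS' [OPENING]. ROWS is JSON, a list of rows, each a list of 6 numbers: the shift along the tool's x, y, z in units of 0.2 m (1.0 is 0.2 m), then the turn, a rotation vector about the tool's x, y, z in units of 30 degrees (1.0 is 30 degrees). In form: [[x, y, z, wx, wy, wz], ...]. A call has 1 to 10 rows; each row is the pose to reach, as a shift and turn from the pose commanded when the call began, along the tool's axes at that moment; what a row does not reach only later rows make up. A row lasts 1/12 s, in which the tool goes at most 41.7 mm and 7.16 degrees, less where a joint would pass 70% of its speed; a pose out of reach is approached as far as the arm can. A call with a number of a shift or a turn outside -1 to 1 is refused whole. A call with a gripper value outside its range is refused whole. OPENING is the gripper's target within -1 to 1 (shut at 1, half-way at 0, fully open at -1), set as the call begins (- or left out, the last holds). The fingers move at their own pace and stop on an object; the grip force is fixed at half the most. Time passes only in rows, so rows that repeat a pose let the fingers close. It gives the time, the measured TCP pose, the force, the opening and the grip force at its end, in the units of the state.
- robot.get_obs(): the state, without advancing time (a new reading comes with each control period).
- viewer.snapshot(name): name is "scene" or "top" or "wrist"; returns the picture (420x560x3 uint8, red, green, blue); there is no depth.
- viewer.calibration(name): a dict with "fx", "fy", "cx", "cy" (pixels), "k1" (the pictures are not rectified: a ray, as slopes to the right and down, at radius r is drawn at 1 + k1 r^2 times it, then the intrinsics apply), "R" (3x3) and "t" (3): a world point X has camera coordinates R X + t. Camera axes: x right, y down, z forward; pixel columns grow to the right and rows downward; lengths in m; the calibration is good to about 2 mm. A picture is of the moment at which its call begins: read the wrist's pose just before it. calibration takes no time and is no camera call; for the wrist camera it gives the pose at the moment of the call.
- robot.close_job(): hands the job in; it is judged then, once.
The state is a dict: "time": time; "joint_positions": joint angles; "qvel": joint speeds; "joint_torque": joint torques, N m; "tool_pos": TCP position; "ee_rot": TCP orientation; "wrist_force": force on the tool from outside, world axes, zero at the start; "wrist_torque": the same for the moment, N m; "width": finger opening in m; "finger_force": force on a finger pad.
Only numpy, scipy, OpenCV 4.12 (cv2) and the standard library are available. Lean on these libraries where they do the work, as an engineer would, in place of code of your own. Each camera call takes 0.05 s, during which the arm holds its last target. There are 200 camera calls.

## Working session

There is one attempt and no reset: what is moved stays moved. The work goes in short steps, Python scripts to look and compute and a shell command to move; the robot and the scene stay as the last step left them, time stands still between calls to the robot, and variables do not carry over. Pictures are saved under pics/ and viewed, at most 12 in all, crops included, and the job is handed in when it is done.

```bash
mkdir -p pics
cat > h.py <<'E'
import numpy as np, cv2
from bench import robot, viewer
def snap(n,f):
    c=viewer.calibration(n); im=viewer.snapshot(n); cv2.imwrite(f,cv2.cvtColor(im,cv2.COLOR_RGB2BGR)); np.save(f[:-4]+'.npy',c,allow_pickle=True); return im,c
def load(f): return cv2.imread(f), np.load(f[:-4]+'.npy',allow_pickle=True).item()
def ray(c,u,v):
    x,y=(u-c['cx'])/c['fx'],(v-c['cy'])/c['fy']; a,b=x,y
    for _ in range(20):
        s=1+c['k1']*(a*a+b*b); a,b=x/s,y/s
    R=np.array(c['R']);t=np.array(c['t']); return -R.T@t, R.T@np.array([a,b,1.])
def onz(c,u,v,z):
    o,d=ray(c,u,v); return o+d*(z-o[2])/d[2]
def proj(c,X):
    p=np.array(c['R'])@np.array(X)+np.array(c['t']); a,b=p[:2]/p[2]; s=1+c['k1']*(a*a+b*b)
    return np.array([c['fx']*a*s+c['cx'],c['fy']*b*s+c['cy']])
E
python3 - <<'E'
from h import *
np.set_printoptions(precision=3,suppress=True)
for n in('scene','top'):
    im,c=snap(n,f'pics/{n}0.png'); print(n,c)
o=robot.get_obs();print(o)
E
```

```text
scene {'fx': 544.6649035753268, 'fy': 544.6649035753268, 'cx': 284.89518075443317, 'cy': 207.1334736701582, 'k1': -0.2089873384791084, 'R': array([[ 0.847, -0.532, -0.012],
       [-0.358, -0.553, -0.752],
       [ 0.394,  0.641, -0.659]]), 't': array([-0.671,  0.089,  1.424])}
top {'fx': 399.21875131417283, 'fy': 399.21875131417283, 'cx': 276.4801110973174, 'cy': 210.60537846610296, 'k1': -0.09423285834388287, 'R': array([[ 0.019, -1.   , -0.002],
       [-0.998, -0.019, -0.056],
       [ 0.056,  0.003, -0.998]]), 't': array([-0.361,  0.612,  1.128])}
{'time': 0.1, 'joint_positions': array([-1.257,  0.088,  1.372, -0.   ,  1.684, -0.103]), 'qvel': array([-0.   , -0.002, -0.002, -0.002, -0.001, -0.001]), 'joint_torque': array([  0.001, -34.125, -30.33 ,   0.072,   0.03 ,  -0.   ]), 'tool_pos': array([ 0.222, -0.502,  0.204]), 'ee_rot': array([-3.14 , -0.   ,  0.417]), 'wrist_force': array([-0.487,  0.178,  0.235]), 'wrist_torque': array([ 0.032,  0.017, -0.006]), 'finger_force': 0.0, 'width': 0.0940069471052832}
```

View pics/scene0.png

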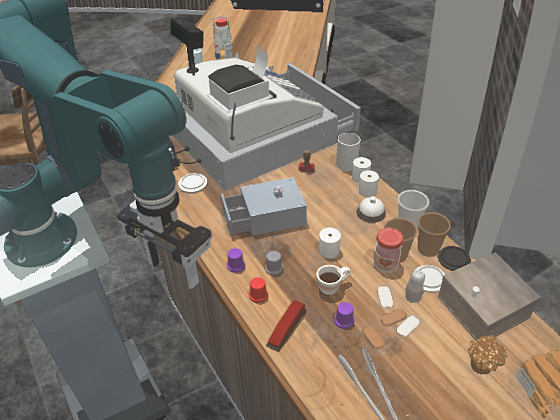

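View pics/top0.png

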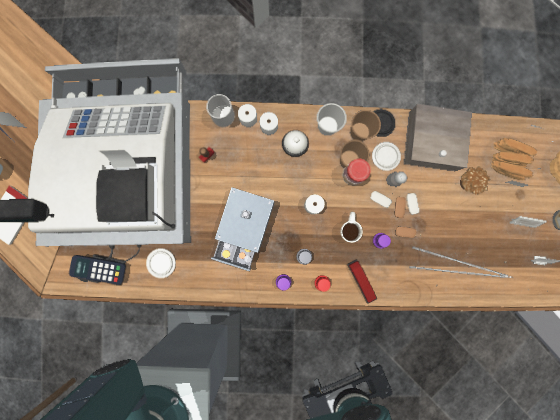

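Scene view: the grey cap is at (274,262). It could be mistaken for the purple caps at (236,259) and (345,316), the red cap at (258,290) or the grey shaker at (415,285). I choose the grey one. In the top view the cap is at (305,257), the box at (245,220) with its stud at (246,214), and the drawer sticks out towards (233,255).

Run:
```python
from h import *
a,ca=load('pics/scene0.png');b,cb=load('pics/top0.png')
A=cv2.resize(a[170:280,215:305],None,fx=4,fy=4,interpolation=2)
B=cv2.resize(b[180:290,205:315],None,fx=4,fy=4,interpolation=2)
cv2.imwrite('pics/crop0.png',np.hstack([A,B])[:, :800])
np.set_printoptions(precision=4,suppress=True)
for p in [(305,257)]: print('cap',onz(cb,*p,.046),onz(ca,274,255,.046))
print('stud',onz(cb,246,214,.096),onz(ca,278,188,.096))
```

```text
cap [ 0.4897 -0.431   0.046 ] [ 0.4926 -0.4295  0.046 ]
stud [ 0.604  -0.2682  0.096 ] [ 0.6034 -0.2697  0.096 ]
```

View pics/crop0.png

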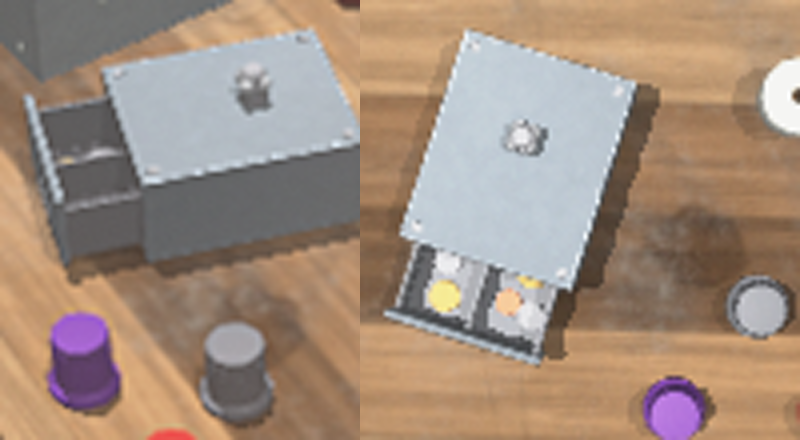

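The crop confirms the choice: at left is the plain grey cap (crop 235,370), next to a purple one (85,360). At right is the box with corners (466,30), (636,82), (570,288) and (402,236), and the drawer front runs from (386,314) to (540,362).

Run:
```python
from h import *
b,cb=load('pics/top0.png');a,ca=load('pics/scene0.png')
np.set_printoptions(precision=4,suppress=True)
w=lambda u,v,z:onz(cb,(u-360)/4+205-.4,v/4+180-.4,z)
C=[w(466,30,.07),w(636,82,.07),w(570,288,.07),w(402,236,.07)]
F=[w(386,314,.064),w(540,362,.064)]
print(np.array(C),F)
TL,TR,BR,BL=C
print('sizes',[np.linalg.norm(p-q) for p,q in((TL,TR),(BL,BR),(TL,BL),(TR,BR),F)])
d=(TL-BL+TR-BR)[:2]; e=(TL-TR+BL-BR)[:2]
y1=np.arctan2(d[1],d[0]); y2=np.arctan2(-e[0],e[1]); print('yaw',y1,y2)
y=(y1*150+y2*124)/274
ctr=np.mean(C,0)
print('ctr',ctr,'front center',np.mean(F,0), 'out',(np.mean(F,0)-ctr)[:2]@[np.cos(y),np.sin(y)]+.075)
# cap by mask in top: disc at z .046
g=w(760,305,.046);print('cap',g)
for z in(.07,.096): print('stud',w(525,137,z))
s=lambda u,v,z:onz(ca,u/4+215-.4,v/4+170-.4,z)
print('cap scene',s(235,343,.046), 'stud tip',s(253,72,.096))
o=robot.get_obs(); print(o['tool_pos'],o['ee_rot'])
```

```text
[[ 0.6784 -0.2234  0.07  ]
 [ 0.6447 -0.3409  0.07  ]
 [ 0.5033 -0.2987  0.07  ]
 [ 0.5363 -0.1831  0.07  ]] [array([ 0.4826, -0.1725,  0.064 ]), array([ 0.4521, -0.2789,  0.064 ])]
sizes [np.float64(0.1222361095168043), np.float64(0.12019782189117685), np.float64(0.14769255802351863), np.float64(0.14757553044385724), np.float64(0.11069895883511666)]
yaw -0.2832399711813171 -0.27884138555250976
ctr [ 0.5907 -0.2615  0.07  ] front center [ 0.4674 -0.2257  0.064 ] out -0.05343098053435895
cap [ 0.4928 -0.4298  0.046 ]
stud [ 0.6056 -0.2658  0.07  ]
stud [ 0.6044 -0.2678  0.096 ]
cap scene [ 0.4907 -0.4296  0.046 ] stud tip [ 0.604  -0.2681  0.096 ]
[ 0.2225 -0.5024  0.2044] [-3.1396 -0.0002  0.4168]
```

```bash
cat >> h.py <<'E'
def go(x,y,z,yaw):
    o=robot.get_obs(); p=o['tool_pos']; r=o['ee_rot']; k=r[2]
    d=np.array([x,y,z])-p
    ex=np.array([np.cos(k),np.sin(k)]); ey=np.array([np.sin(k),-np.cos(k)])
    print('t %.2f pos %s rot %s F %s w %.4f ff %.1f'%(o['time'],p.round(4),np.round(r,4),o['wrist_force'].round(1),o['width'],o['finger_force']))
    print('rows', np.round(np.array([d[:2]@ex,d[:2]@ey,-d[2]])/.2,4),'wz',round((k-yaw)/np.radians(30),4))
E
python3 -m handwheel '[[0.2,-0.12,0,0,0,0.2],[0.4,-0.25,0,0,0,0.4],[0.6,-0.4,0,0,0,0.6],[0.75,-0.45,0,0,0,0.8],[0.75,-0.45,0,0,0,1],[0.75,-0.45,0,0,0,1],[0.75,-0.45,0,0,0,1]]' 1
python3 -c "
from h import *
go(.429,-.214,.1,-.281)"
```

```text
time: 0.68
tool_pos: [0.3234, -0.3596, 0.2052]
ee_rot: [3.141, 0.001, -0.103]
wrist_force: [0.6, -1.0, 0.1]
width: 0.0507
finger_force: 0.0
t 0.68 pos [ 0.3234 -0.3596  0.2052] rot [ 3.1413e+00  8.0000e-04 -1.0260e-01] F [ 0.6 -1.   0.1] w 0.0507 ff 0.0
rows [ 0.4507 -0.7783  0.526 ] wz 0.3407
```

```bash
python3 -m handwheel '[[0.1,-0.2,0.1,0,0,0.15],[0.2,-0.4,0.25,0,0,0.34],[0.35,-0.6,0.4,0,0,0.34],[0.45,-0.778,0.526,0,0,0.34],[0.45,-0.778,0.526,0,0,0.34],[0.45,-0.778,0.526,0,0,0.34],[0.45,-0.778,0.526,0,0,0.34]]'
python3 -c "
from h import *
go(.429,-.214,.035,-.281)"
```

```text
time: 1.27
tool_pos: [0.4285, -0.2143, 0.0982]
ee_rot: [-3.141, 0.005, -0.281]
wrist_force: [0.6, -0.1, -0.1]
width: 0.0041
finger_force: 0.0
t 1.27 pos [ 0.4285 -0.2143  0.0982] rot [-3.1411  0.0046 -0.2813] F [ 0.6 -0.1 -0.1] w 0.0041 ff 0.0
rows [ 0.002  -0.002   0.3158] wz -0.0006
```

```bash
python3 -m handwheel '[[0,0,0.15,0,0,0],[0,0,0.31,0,0,0],[0,0,0.31,0,0,0],[0.08,0,0.31,0,0,0],[0.16,0,0.31,0,0,0],[0.2,0,0.31,0,0,0],[0.24,0,0.31,0,0,0],[0.28,0,0.31,0,0,0],[0.32,0,0.31,0,0,0],[0.32,0,0.31,0,0,0]]'
python3 -c "
from h import *
snap('top','pics/top1.png')
go(.5085,-.237,.035,-.281)"
```

```text
time: 2.1
tool_pos: [0.4926, -0.2337, 0.0391]
ee_rot: [3.141, -0.003, -0.285]
wrist_force: [0.2, -0.4, -0.1]
width: 0.0004
finger_force: 0.0
t 2.15 pos [ 0.4919 -0.2332  0.0388] rot [-3.1416e+00 -1.7000e-03 -2.8470e-01] F [-0.7 -0.3 -0.1] w 0.0003 ff 0.0
rows [ 0.0849 -0.0051  0.0191] wz -0.0072
```

```bash
python3 -m handwheel '[[0.02,0,0,0,0,0],[0.04,0,0,0,0,0],[0.06,0,0,0,0,0],[0.08,0,0,0,0,0],[0.09,0,0,0,0,0],[0.1,0,0,0,0,0],[0.1,0,0,0,0,0]]'
python3 -c "
from h import *
im,c=snap('scene','pics/scene2.png');b=cv2.imread('pics/scene2.png')
cv2.imwrite('pics/crop2.png',cv2.resize(b[150:270,190:330],None,fx=4,fy=4))
go(.5085,-.237,.035,-.281)"
```

```text
time: 2.73
tool_pos: [0.5093, -0.238, 0.0383]
ee_rot: [-3.141, 0.003, -0.285]
wrist_force: [-4.5, 0.9, 2.3]
width: 0.0006
finger_force: 2.4
t 2.78 pos [ 0.5093 -0.238   0.0383] rot [-3.1414e+00  2.5000e-03 -2.8470e-01] F [-5.4  0.9  3.6] w 0.0003 ff 2.4
rows [-0.0052 -0.0039  0.0163] wz -0.007
```

View pics/crop2.png

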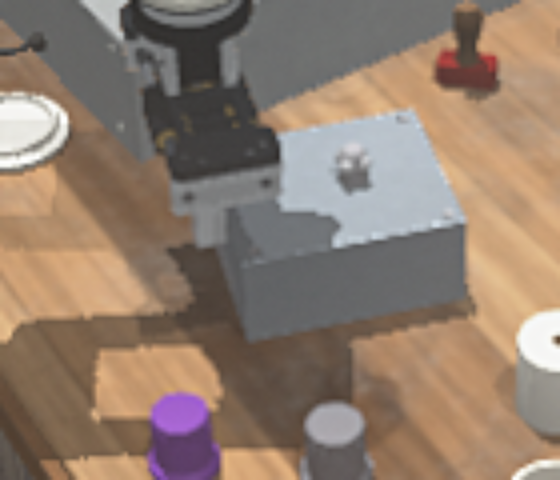

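The drawer front is almost flush at crop (235,290) with about 5 N of resistance, so I push on until the force clearly rises at the stop.

```bash
python3 -m handwheel '[[0.01,0,0,0,0,0],[0.02,0,0,0,0,0],[0.03,0,0,0,0,0],[0.03,0,0,0,0,0],[0.03,0,0,0,0,0]]'
python3 -m handwheel '[[0.01,0,0,0,0,0],[0.02,0,0,0,0,0],[0.02,0,0,0,0,0]]'
```

```text
time: 3.2
tool_pos: [0.5091, -0.238, 0.0383]
ee_rot: [-3.141, 0.017, -0.285]
wrist_force: [-19.2, 5.8, 13.5]
width: 0.0005
finger_force: 10.6
time: 3.45
tool_pos: [0.5089, -0.2379, 0.0383]
ee_rot: [-3.141, 0.026, -0.285]
wrist_force: [-30.2, 9.6, 21.0]
width: 0.0004
finger_force: 16.2
```

No motion at 30 N, and the panel matches the computed box front, so the drawer is seated. I back off and go over the cap.

```bash
python3 -m handwheel '[[-0.1,0,0,0,0,0],[-0.25,0,0,0,0,0],[-0.25,0,-0.2,0,0,0],[-0.25,0.2,-0.4,0,0,0],[-0.25,0.4,-0.5,0,0,0],[-0.2,0.6,-0.5,0,0,0],[-0.1,0.8,-0.5,0,0,0],[-0.1,0.9,-0.5,0,0,0],[-0.1,0.9,-0.5,0,0,0],[-0.1,0.9,-0.5,0,0,0]]'
python3 -c "
from h import *
snap('top','pics/top3.png')
b=cv2.imread('pics/top3.png');cv2.imwrite('pics/crop3.png',cv2.resize(b[180:290,200:330],None,fx=4,fy=4))
go(.492,-.4297,.1,-.281)
c=viewer.calibration('wrist');print(-c['R'].T@c['t'],c['R'][2])"
```

```text
time: 4.28
tool_pos: [0.4498, -0.4101, 0.1376]
ee_rot: [-3.141, -0.001, -0.288]
wrist_force: [-0.0, 0.2, 0.4]
width: 0.0003
finger_force: 0.0
t 4.33 pos [ 0.45   -0.4086  0.1376] rot [-3.1406e+00 -1.0000e-04 -2.8590e-01] F [ 0.3  0.3 -0.2] w 0.0004 ff 0.0
rows [0.2312 0.0421 0.1882] wz -0.0094
[ 0.52509475 -0.43177255  0.31669189] [-0.25944483  0.07765683 -0.96263067]
```

View pics/crop3.png

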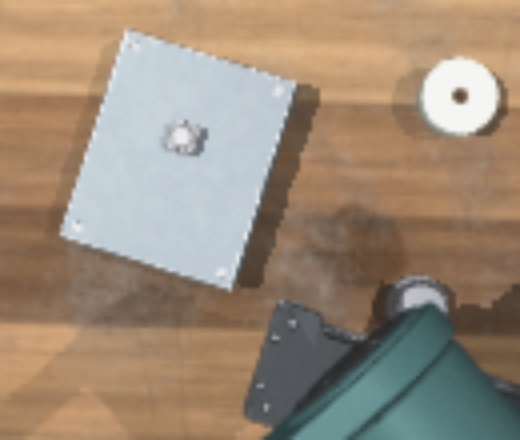

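The drawer is flush: no panel shows past the box edge from (62,236) to (232,290). Next I open the gripper and centre over the cap, with a wrist look.

```bash
python3 -m handwheel '[[0.1,0.02,0,0,0,0],[0.2,0.04,0,0,0,0],[0.23,0.042,0.05,0,0,0],[0.23,0.042,0.05,0,0,0],[0.23,0.042,0.05,0,0,0],[0.23,0.042,0.05,0,0,0]]' -0.5
python3 -c "
from h import *
im,c=snap('wrist','pics/w4.png')
go(.492,-.4297,.013,-.281)
print(proj(c,[.492,-.4297,.046]))"
```

```text
time: 4.83
tool_pos: [0.4912, -0.428, 0.1279]
ee_rot: [-3.141, 0.001, -0.284]
wrist_force: [-1.0, -0.8, -0.5]
width: 0.0374
finger_force: 0.0
t 4.88 pos [ 0.4913 -0.4284  0.1284] rot [-3.1415e+00  4.0000e-04 -2.8420e-01] F [ 0.1 -0.5 -0.1] w 0.0409 ff 0.0
rows [0.0053 0.0051 0.577 ] wz -0.0062
[276.81876848 208.98658772]
```

View pics/w4.png

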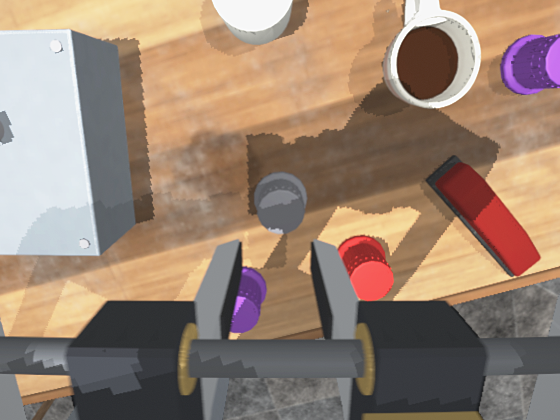

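Wrist view: the grey cap is at (281,205) between the fingers, with purple (245,300) and red (365,270) clear of the finger path. I refine the top disc.

Run:
```python
from h import *
np.set_printoptions(precision=4,suppress=True)
b,c=load('pics/w4.png')
hsv=cv2.cvtColor(b,cv2.COLOR_BGR2HSV)
m=((hsv[...,1]<45)).astype(np.uint8)[160:245,240:325]
n,l,s,ct=cv2.connectedComponentsWithStats(m); i=l[45,41]; print(s[i],ct[i])
for r in range(0,85,4):
    x=np.where(l[r]==i)[0]
    if len(x): print(r+160,x.min()+240,x.max()+240,(x.min()+x.max())/2+240)
for p in[(280.5,210),(280.5,213)]:print(onz(c,*p,.046))
print(proj(c,[.492,-.4297,.0]))
cv2.imwrite('pics/w4c.png',cv2.resize(b[160:245,240:325],None,fx=7,fy=7,interpolation=2))
```

```text
[  14   12   53   62 2613] [40.1642 41.6908]
172 273 286 279.5
176 265 295 280.0
180 261 300 280.5
184 257 302 279.5
188 256 305 280.5
192 254 305 279.5
196 254 306 280.0
200 254 306 280.0
204 254 305 279.5
208 256 304 280.0
212 257 304 280.5
216 258 303 280.5
220 260 301 280.5
224 262 299 280.5
228 267 295 281.0
232 273 288 280.5
[ 0.4905 -0.4321  0.046 ]
[ 0.4882 -0.4315  0.046 ]
[276.7399 193.9328]
```

View pics/w4c.png

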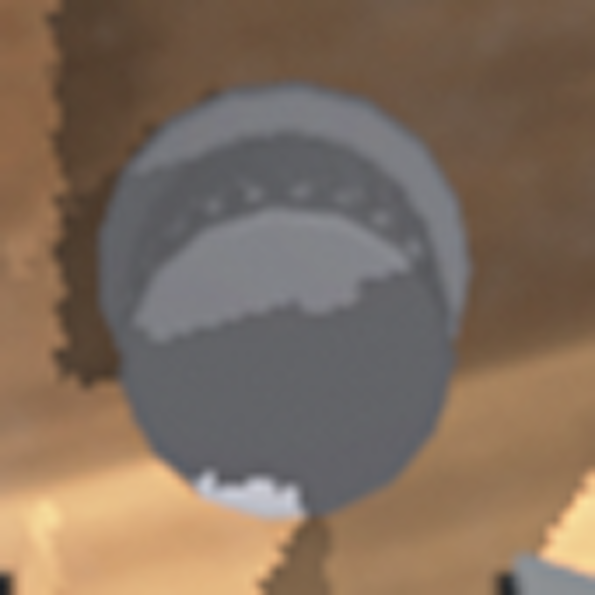

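```bash
python3 -m handwheel '[[0,0.014,0.1,0,0,0],[0,0.014,0.2,0,0,0],[0,0.014,0.2,0,0,0],[0,0.014,0.3,0,0,0],[0,0.014,0.4,0,0,0],[0,0.014,0.5,0,0,0],[0,0.014,0.55,0,0,0],[0,0.014,0.58,0,0,0],[0,0.014,0.58,0,0,0],[0,0.014,0.58,0,0,0]]'
python3 -m handwheel '[[0,0,0,0,0,0],[0,0,0,0,0,0],[0,0,0,0,0,0],[0,0,0,0,0,0],[0,0,0,0,0,0],[0,0,0,0,0,0],[0,0,0,0,0,0],[0,0,0,0,0,0]]' 1
```

```text
time: 5.72
tool_pos: [0.4913, -0.4324, 0.0134]
ee_rot: [3.141, -0.001, -0.285]
wrist_force: [1.3, -0.1, 0.2]
width: 0.0703
finger_force: 0.0
time: 6.38
tool_pos: [0.4911, -0.4322, 0.0128]
ee_rot: [3.141, -0.001, -0.285]
wrist_force: [0.2, 0.0, 3.3]
width: 0.0398
finger_force: 29.8
```

```bash
python3 -m handwheel '[[0,0,-0.1,0,0,0],[0,0,-0.25,0,0,0],[0,0,-0.45,0,0,0],[0,0,-0.6,0,0,0],[0,-0.1,-0.7,0,0,0],[0,-0.25,-0.7,0,0,0],[0,-0.4,-0.7,0,0,0],[0,-0.5,-0.7,0,0,0],[0,-0.5,-0.7,0,0,0],[0,-0.5,-0.7,0,0,0]]'
python3 -m handwheel '[[0.01,-0.1,0,0,0,0],[0.03,-0.25,0,0,0,0],[0.05,-0.4,0,0,0,0],[0.06,-0.445,0,0,0,0],[0.06,-0.445,0,0,0,0],[0.06,-0.445,0,0,0,0],[0.06,-0.445,0,0,0,0]]'
python3 -c "
from h import *
im,c=snap('wrist','pics/w5.png')
go(.604,-.268,.128,-.281)
print(proj(c,[.604,-.268,.096]),proj(c,[.604,-.268,.07]))"
```

```text
time: 7.22
tool_pos: [0.5191, -0.3353, 0.1521]
ee_rot: [3.141, 0.0, -0.283]
wrist_force: [-0.6, -0.7, -1.6]
width: 0.0397
finger_force: 29.6
time: 7.8
tool_pos: [0.5549, -0.2558, 0.152]
ee_rot: [3.14, 0.0, -0.287]
wrist_force: [-1.1, 0.1, 0.0]
width: 0.0399
finger_force: 29.6
t 7.85 pos [ 0.5548 -0.2558  0.1521] rot [ 3.1407e+00  4.0000e-04 -2.8700e-01] F [ 0.4  0.2 -0.4] w 0.0400 ff 29.6
rows [ 0.253  -0.0111  0.1203] wz -0.0114
[271.1562806  147.13148509] [271.58352585 142.76190172]
```

View pics/w5.png

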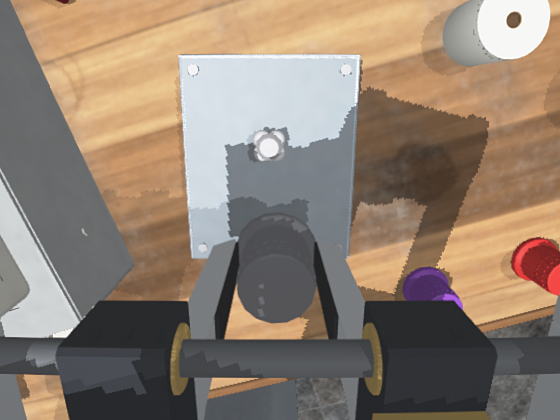

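The cap is held straight, with its top disc near (277,288). The stud tip is at (268,147), the spot predicted within about 3 px. I measure the offset.

Run:
```python
from h import *
np.set_printoptions(precision=4,suppress=True)
b,c=load('pics/w5.png')
g=cv2.cvtColor(b,cv2.COLOR_BGR2GRAY)
# stud tip
for p in[(268,147),(268.5,147.5)]:print('stud',onz(c,*p,.096))
o=robot.get_obs();p=o['tool_pos'];k=o['ee_rot'][2];ex=np.array([np.cos(k),np.sin(k),0])
zb=p[2]-.013
for dx in(0,):
    q=p+ex*dx
    print('pred cap bottom',proj(c,[q[0],q[1],zb]),'top',proj(c,[q[0],q[1],zb+.046]))
    th=np.linspace(0,2*np.pi,73)
    def ell(r,z):
        P=np.array([proj(c,[q[0]+r*np.cos(t),q[1]+r*np.sin(t),z]) for t in th]);return P.min(0),P.max(0)
    print('skirt',ell(.023,zb+.004),'top',ell(.0185,zb+.046))
A=cv2.resize(b[195:330,220:330],None,fx=4,fy=4,interpolation=2);B=cv2.resize(b[120:175,240:300],None,fx=6,fy=6,interpolation=2)
C=np.zeros((540,800,3),np.uint8);C[:540,:440]=A;C[:330,440:800]=B
cv2.imwrite('pics/w5c.png',cv2.convertScaleAbs(C,alpha=1.3,beta=0))
```

```text
stud [ 0.6047 -0.2661  0.096 ]
stud [ 0.6043 -0.2663  0.096 ]
pred cap bottom [274.5403 245.7241] top [274.2614 284.9832]
skirt (array([233.2858, 208.9263]), array([315.7647, 285.5204])) top (array([232.8629, 246.5145]), array([315.6673, 320.9484]))
```

View pics/w5c.png

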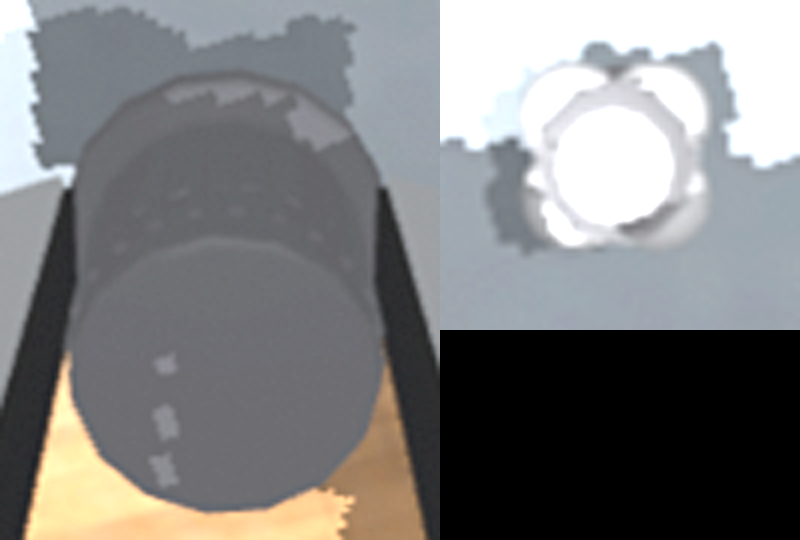

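Run:
```python
from h import *
np.set_printoptions(precision=4,suppress=True)
def ell(c,q,r,z):
    P=np.array([proj(c,[q[0]+r*np.cos(t),q[1]+r*np.sin(t),z]) for t in np.linspace(0,2*np.pi,73)]);return np.r_[P.min(0),P.max(0),P.max(0)-P.min(0),(P.max(0)+P.min(0))/2]
b,c=load('pics/w4.png'); q=[.4893,-.4318]
print('w4 skirt',ell(c,q,.023,.003),'obs 254 172 306')
print('w4 top',ell(c,q,.0185,.046),'obs w 46.7 h 44, y 190..234')
b,c=load('pics/w5.png'); print(c['fx'],c['R']@np.array([0,0,1]),-c['R'].T@c['t'])
p=robot.get_obs()['tool_pos']
for zt in(.185,.18,.175,.17):
    g=onz(c,276.6,288.6,zt)
    e=ell(c,g,.0185,zt); print(zt,g,e[4:6],'rel',[(g-p)[:2]@[np.cos(.287),-np.sin(.287)],(g-p)[:2]@[-np.sin(.287),-np.cos(.287)]],'skirt top row',ell(c,g,.023,zt-.046+.004)[:4])
```

```text
w4 skirt [253.3855 170.7993 306.5354 222.2391  53.1498  51.4398 279.9604 196.5192] obs 254 172 306
w4 top [255.8988 187.544  305.1398 234.6619  49.241   47.1179 280.5193 211.1029] obs w 46.7 h 44, y 190..234
362.95597141234055 [ 0.001   0.2714 -0.9625] [ 0.6301 -0.2787  0.331 ]
0.185 [ 0.5528 -0.2563  0.185 ] [82.5081 73.9206] rel [np.float64(-0.0018332694274319043), np.float64(0.0010450861140219143)] skirt top row [235.2756 212.144  317.5233 288.3283]
0.18 [ 0.5501 -0.2555  0.18  ] [79.7752 71.4698] rel [np.float64(-0.004591285049490456), np.float64(0.0010589129731673334)] skirt top row [236.3807 214.252  316.4304 288.3354]
0.175 [ 0.5475 -0.2548  0.175 ] [77.2174 69.1764] rel [np.float64(-0.007349300671549009), np.float64(0.001072739832312753)] skirt top row [237.4282 216.247  315.3943 288.342 ]
0.17 [ 0.5448 -0.254   0.17  ] [74.8185 67.0257] rel [np.float64(-0.010107316293607546), np.float64(0.0010865666914582255)] skirt top row [238.4226 218.1379 314.4108 288.3484]
```

```bash
python3 -m handwheel '[[0.04,-0.01,0.08,0,0,0],[0.083,-0.019,0.17,0,0,0],[0.083,-0.019,0.17,0,0,0],[0.083,-0.019,0.17,0,0,0]]'
python3 - <<'E'
from h import *
im,c=snap('wrist','pics/w6.png')
go(.6053,-.2668,.118,-.281)
print(proj(c,[.6053,-.2668,.096]))
b=cv2.imread('pics/w6.png')
cv2.imwrite('pics/w6c.png',cv2.resize(b[130:330,200:350],None,fx=3,fy=3,interpolation=2))
E
```

```text
time: 8.18
tool_pos: [0.5712, -0.2558, 0.1167]
ee_rot: [-3.141, 0.004, -0.286]
wrist_force: [-0.4, 0.4, 0.0]
width: 0.0402
finger_force: 29.6
t 8.23 pos [ 0.5718 -0.2559  0.1182] rot [ 3.1414e+00  1.1000e-03 -2.8610e-01] F [ 0.4 -0.6 -0.7] w 0.0397 ff 29.6
rows [0.176  0.0048 0.0009] wz -0.0098
[276.18652155 180.84350618]
```

View pics/w6c.png

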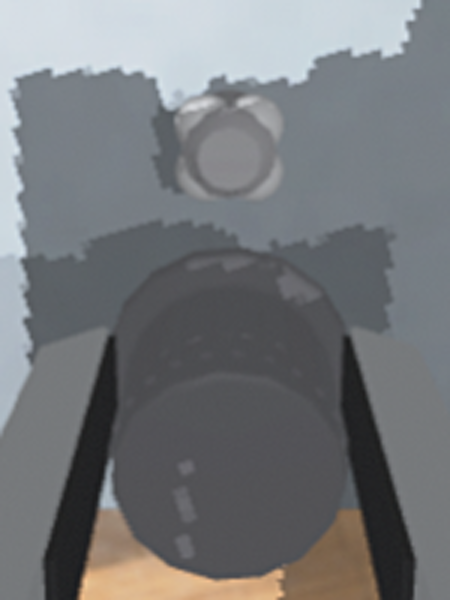

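Stud tip is at about (276.4,180.5) and the cap axis at column 276.3, so they are laterally aligned. Now the forward distance.

Run:
```python
from h import *
np.set_printoptions(precision=4,suppress=True)
b,c=load('pics/w6.png');o=robot.get_obs();p=o['tool_pos'];k=o['ee_rot'][2]
ex=np.array([np.cos(k),np.sin(k)]);ey=np.array([np.sin(k),-np.cos(k)])
def ell(q,r,z):
    P=np.array([proj(c,[q[0]+r*np.cos(t),q[1]+r*np.sin(t),z]) for t in np.linspace(0,2*np.pi,73)]);return np.r_[P.min(0),P.max(0)]
for z in(.096,.092):
    s=onz(c,276.4,180.6 if z>.095 else 179.8,z);print('stud',s,ell(s,.009,z-.004),'obs 261.3 165.7 291.3 193.7')
    print('rel TCP',(s-p)[:2]@ex,(s-p)[:2]@ey)
for dx in(0,-.002,-.004):
    q=p[:2]+ex*dx+ey*.001; print(dx,'skirt',ell(q,.023,p[2]-.013+.002),ell(q,.023,p[2]-.013+.008),'obs top row 212.8; top',ell(q,.0185,p[2]+.033),'obs bottom 322.3')
```

```text
stud [ 0.6054 -0.267   0.096 ] [260.6663 163.5145 292.133  194.3592] obs 261.3 165.7 291.3 193.7
rel TCP 0.035330915549578255 0.001089223834322221
stud [ 0.605  -0.2668  0.092 ] [260.9607 163.0437 291.8384 193.3281] obs 261.3 165.7 291.3 193.7
rel TCP 0.034931202857873496 0.0010919559582667293
0 skirt [235.133  207.3302 317.4783 283.8081] [233.935  210.5666 318.6857 288.9889] obs top row 212.8; top [234.549  246.5298 318.1526 321.5314] obs bottom 322.3
-0.002 skirt [235.2502 210.8671 317.3661 286.9132] [234.0594 214.2009 318.5664 292.1654] obs top row 212.8; top [234.7027 250.8537 318.0048 325.3005] obs bottom 322.3
-0.004 skirt [235.367  214.3842 317.2542 290.0005] [234.1833 217.8141 318.4475 295.3234] obs top row 212.8; top [234.8557 255.1458 317.8576 329.0416] obs bottom 322.3
```

```bash
python3 -m handwheel '[[0.06,0,0,0,0,0],[0.12,0,0,0,0,0],[0.182,0,0,0,0,0],[0.182,0,0,0,0,0],[0.182,0,0.02,0,0,0],[0.182,0,0.04,0,0,0],[0.182,0,0.06,0,0,0],[0.182,0,0.075,0,0,0],[0.182,0,0.075,0,0,0]]'
```

```text
time: 8.98
tool_pos: [0.6067, -0.2653, 0.1025]
ee_rot: [3.141, 0.001, -0.285]
wrist_force: [-0.7, -0.3, -0.0]
width: 0.0396
finger_force: 29.6
```

The cap is over the tip with no side force, so I press on.

```bash
python3 -m handwheel '[[0,0,0.01,0,0,0],[0,0,0.02,0,0,0],[0,0,0.03,0,0,0],[0,0,0.04,0,0,0],[0,0,0.04,0,0,0]]'
python3 -m handwheel '[[0,0,0.01,0,0,0],[0,0,0.02,0,0,0],[0,0,0.03,0,0,0],[0,0,0.04,0,0,0],[0,0,0.04,0,0,0]]'
```

```text
time: 9.4
tool_pos: [0.6085, -0.2663, 0.0988]
ee_rot: [3.14, -0.005, -0.285]
wrist_force: [-1.7, -0.6, 5.3]
width: 0.0399
finger_force: 30.1
time: 9.82
tool_pos: [0.6068, -0.2647, 0.0854]
ee_rot: [-3.141, 0.002, -0.285]
wrist_force: [-1.0, -0.1, -0.6]
width: 0.0398
finger_force: 29.5
```

```bash
python3 -m handwheel '[[0,0,0.01,0,0,0],[0,0,0.02,0,0,0],[0,0,0.03,0,0,0],[0,0,0.03,0,0,0],[0,0,0.03,0,0,0]]'
```

```text
time: 10.23
tool_pos: [0.6076, -0.2648, 0.0827]
ee_rot: [-3.141, -0.001, -0.285]
wrist_force: [-0.8, 0.3, 5.0]
width: 0.04
finger_force: 30.0
```

```bash
python3 -m handwheel '[[0,0,0.01,0,0,0],[0,0,0.02,0,0,0],[0,0,0.03,0,0,0],[0,0,0.03,0,0,0],[0,0,0.03,0,0,0]]'
python3 -c "
from h import *
snap('scene','pics/scene7.png')
b=cv2.imread('pics/scene7.png');cv2.imwrite('pics/crop7.png',cv2.resize(b[120:280,190:350],None,fx=3.7,fy=3.7,interpolation=2))
go(.6,-.26,.08,-.281)"
```

```text
time: 10.65
tool_pos: [0.6077, -0.2649, 0.0824]
ee_rot: [3.141, -0.003, -0.284]
wrist_force: [-9.9, 4.1, 21.6]
width: 0.0402
finger_force: 31.3
t 10.70 pos [ 0.6077 -0.2649  0.0824] rot [ 3.1412 -0.0033 -0.2844] F [-8.5  4.6 21.6] w 0.0397 ff 31.3
rows [-0.044  -0.0128  0.0122] wz -0.0065
```

View pics/crop7.png

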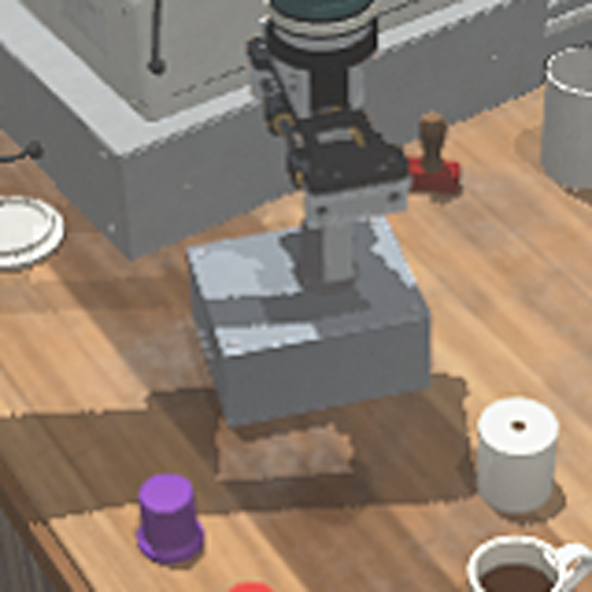

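The finger is down by the box top at crop (338,278), the drawer is still flush, and the bystanders stand untouched. The TCP is 12.4 mm above the box top, against 12.8 mm at the grasp, so the cap is home under about 21 N. I check that the press holds, then hand in.

```bash
python3 -m handwheel '[[0,0,0,0,0,0],[0,0,0,0,0,0],[0,0,0,0,0,0],[0,0,0,0,0,0],[0,0,0,0,0,0],[0,0,0,0,0,0]]' && python3 -c "
from bench import robot
print(robot.close_job())"
```

```text
time: 11.2
tool_pos: [0.6078, -0.2649, 0.0824]
ee_rot: [3.141, -0.003, -0.284]
wrist_force: [-9.2, 4.7, 21.2]
width: 0.0399
finger_force: 31.3
the job is handed in; nothing more can be done
None
```

The drawer is seated at its stop, and the grey cap is snapped home on the stud, still gripped and pressed down with about 21 N; the job was handed in at about 11 s, with no verdict shown.

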